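# Make a place for the hot kettle

### The job

The steel dabba is standing on the kettle's place. First push the dabba back across the marble until its long far side lies flat against the wooden stop strip, all of it between the strip's ends; then push the red pot holder disc onto the round green inlay so that it lies wholly on it. Only push with the fingers, do not lift or tip either of them, leave everything else standing where it is, and finish clear of everything.

Things in the scene. Friction and masses are not known exactly. Their poses are not given: they have to be found in the camera images.
- ring: The kettle's place: a flat round dark-green inlay in the white marble, 165 mm in diameter, flush, nothing to bump into. Origin at its centre on the surface. At the start the dabba covers part of it.
- stop: Fixed wooden stop strip beyond the inlay, 24 mm thick (its x), 340 mm long (its y), 35 mm high. Origin at the centre of its underside; its x axis points away from the robot, square to the strip, so the face towards the robot is at x = -12 mm in its frame. It may be turned up to 9 degrees.
- dabba: Closed rectangular steel box, loose, 95 mm deep (its x), 150 mm long (its y; 160 mm over the closed lid clips on the two short ends), 65 mm high, 0.25 to 0.5 kg. Origin at the centre of its underside; x axis points away from the robot, towards its far long side. The long sides are plain and may be pushed anywhere. Sliding it takes no more than about 8 N. It starts up to 20 degrees turned. Flat against the strip its origin is 59.5 mm in front of the strip's origin.
- potholder: Red silicone pot holder, a flat loose disc 130 mm in diameter and 10 mm thick, 0.1 to 0.2 kg, origin at the centre of its underside. It lies left or right of the inlay (the wooden rolling stand lies on the other side).
- chakla: Round wooden rolling stand, 150 mm diameter, 34 mm high, on three feet; loose, to be left alone. Origin at the centre of its underside, on the surface.
- kettle: Aluminium kettle, 150 mm diameter, 240 mm high with its bail handle, spout reaching 128 mm to its +y; loose, to be left alone. Origin at the centre of its underside.
- tray: Round steel tray, 240 mm diameter, 16 mm high, carrying the four glasses; loose, to be left alone. Origin at the centre of its underside.
- jar: Brown jar with yellow cap, 64 mm diameter, 100 mm high; loose, to be left alone. Origin at the centre of its underside.
- katori: Small steel bowl, 90 mm diameter, 40 mm high; loose, to be left alone. Origin at the centre of its underside.
- glass0: One of four drinking glasses on the tray, 62 mm diameter, 85 mm high; loose, to be left alone. Origin at the centre of its underside.
- glass1: One of four drinking glasses on the tray, 62 mm diameter, 85 mm high; loose, to be left alone. Origin at the centre of its underside.
- glass2: One of four drinking glasses on the tray, 62 mm diameter, 85 mm high; loose, to be left alone. Origin at the centre of its underside.
- glass3: One of four drinking glasses on the tray, 62 mm diameter, 85 mm high; loose, to be left alone. Origin at the centre of its underside.
Mind the look-alikes: they are no part of the job. There is more than one size of the potholder; the one meant has the size given above. Leave any blue look-alike of the dabba alone.

How it is judged (in metres and radians):
On the way, in this order (a step that is already met when the one before it is completed fails the run):
1. the dabba is pushed flat against the stop strip (x of dabba in the frame of stop above -0.0655 m and angle between the x axis of dabba and the x axis of stop, either way round below 0.06 rad and y of dabba in the frame of stop between -0.1 and 0.1 m and height (world z) of dabba below 0.005 m), for 0.2 s.
2. the pot holder is pushed onto the inlay, with the dabba still against the strip (all of step 1 and horizontal distance between potholder and ring below 0.018 m and height (world z) of potholder below 0.004 m), for 0.2 s.
At the end, for the whole second after the job is handed in: The dabba stands on the surface with its far long side against the strip (gap under 6 mm at its middle, turned less than 0.06 rad from the strip, middle within 100 mm of the strip's middle); the pot holder lies flat with its centre within 18 mm of the centre of the inlay; both at rest (all of step 2 and linear speed of each of dabba, potholder below 0.01 m/s); the robot touches nothing.
It fails at once if the dabba is lifted or tipped (height (world z) of dabba above 0.012 m or angle between dabba's own z axis and vertical above 0.15 rad).
It fails at once if the pot holder is lifted or tipped (height (world z) of potholder above 0.012 m or angle between potholder's own z axis and vertical above 0.15 rad).
It fails at once if a thing to be left alone is moved more than 20 mm (distance of any of chakla, kettle, tray, jar, katori, glass0, glass1, glass2, glass3 from where it was at the start of the episode above 0.02 m).
It fails at once if a thing to be left alone is tipped (angle between any of chakla, kettle, tray, jar, katori, glass0, glass1, glass2, glass3's own z axis and vertical above 0.3 rad).
It also fails if it takes over 48 s, if anything falls off the work surface, if the arm or the gripper's body presses on something with over 40 N, if the wrist force passes 120 N, or if a joint passes its speed limit or range.

### The arm

A 7-joint arm with a two-finger parallel gripper is mounted at the origin on the work surface. World frame = base frame: x ahead of the robot, y to its left, z up, the work surface at z = 0. Lengths are in m, angles in degrees, forces in N, time in s.
With the tool pointing down it reaches from about 0.425 to 0.95 m from the base axis. Payload 16.7 kg.
Tool frame: the origin (TCP) lies at the very end of the fingers, on their centre line; the grasp point (between the pads) lies 19 mm behind it (bot.pinch_z is the distance from the TCP to the grasp point, in m); z points along the fingers, y is the line along which they close (so a half turn about z gives the same grasp; the last joint's range is limited). The gripper opens to 94 mm and grips with 3 to 60 N. Pads are 16 mm wide; open, the fingers measure 119 mm over their backs; the gripper's body (75 mm by 177 mm) begins 78 mm behind the grasp point.
Start: joints at [-78.925, 24.414, 4.234, 92.017, -1.954, 63.644, -3.845], TCP at [0.227, 0.636, 0.205] pointing down, gripper open.
Joint ranges: [-163.25, 163.25], [-28.42, 122.38], [-70.27, 78.77], [12.13, 141.07], [-58.53, 238.53], [9.26, 117.41], [-156.51, 156.51]. Speed limits (degrees/s): [108.29, 108.29, 136.94, 136.94, 172.46, 172.46, 172.46].

### API

Orientations are given as a 3x3 rotation matrix whose columns are the frame's x, y, z axes.
In Python, from bench import bot gives the robot as it stands.
- The arm moves only by the tool carry_out, never from a script. Its arguments are lists of equal length, an entry for each row: "travel": the shift along the tool's x, y, z in cm, a list of three; "rotation": the turn, a rotation vector about the tool's x, y, z in rad, a list of three. A call has 1 to 10 rows; each row shifts and turns the commanded pose from where the row before left it, along the tool's axes as they then stand; what a row does not reach is not made up. A row lasts 1/12 s, in which the tool goes at most 41.7 mm and 7.16 degrees, less where a joint would pass 70% of its speed; a pose out of reach is approached as far as the arm can. A call with a gripper value outside its range is refused whole. "hand" is the finger opening in cm, from 0 to 9.4, set as the call begins (left out, the last holds). The fingers move at their own pace and stop on an object; the grip force is fixed at half the most. Time passes only in rows, so rows that do not move let the fingers close. It gives the time, the measured TCP pose, the force, the opening and the grip force at its end, in the units of the state.
- bot.get_state(): the state, without advancing time (a new reading comes with each control period).
- bot.capture(name): name is "scene" or "top" or "wrist"; returns (picture, depth): 480x640x3 uint8, blue, green, red; 480x640 float32, m along the optical axis (not along the pixel's ray), 0 where there is no reading.
- bot.calibration(name): a dict with "fx", "fy", "cx", "cy" (pixels), "k1" (the pictures are not rectified: a ray, as slopes to the right and down, at radius r is drawn at 1 + k1 r^2 times it, then the intrinsics apply), "position" and "attitude" of the camera in the world. Camera axes: x right, y up, looking along -z (the intrinsics and any distortion apply to the point x, -y, -z); pixel columns grow to the right and rows downward; lengths in m; the calibration is good to about 2 mm. A picture is of the moment at which its call begins: read the wrist's pose just before it. calibration takes no time and is no camera call; for the wrist camera it gives the pose at the moment of the call.
- bot.job_done(): hands the job in; it is judged then, once.
The state is a dict: "time_s": time; "joints": joint angles; "joint_velocities": joint speeds; "joint_efforts": joint torques, N m; "eef_pos": TCP position; "tool_rot": TCP orientation; "contact_force": force on the tool from outside, world axes, zero at the start; "wrist_torque": the same for the moment, N m; "opening": finger opening in m; "grip_force": force on a finger pad.
Only numpy, scipy, OpenCV 4.12 (cv2) and the standard library are available. Lean on these libraries where they do the work, as an engineer would, in place of code of your own. Each camera call takes 0.05 s, during which the arm holds its last target. There are 200 camera calls.

## Working session

There is one attempt and no reset: what is moved stays moved. The work goes in short steps, Python scripts to look and compute and a tool call to move; the robot and the scene stay as the last step left them, time stands still between calls to the robot, and variables do not carry over. Pictures are saved under pics/ and viewed, at most 10 in all, crops included, and the job is handed in when it is done.

Besides the shell and the picture viewer there is one more tool, called after "Request:" as name(argument=value, ...) on one line, values as JSON. carry_out: Moves the arm, as the interface text tells. Its arguments: {"type":"object","properties":{"travel":{"type":"array"},"rotation":{"type":"array"},"hand":{"type":"number"}},"required":["travel","rotation"]}

```bash
mkdir -p pics
cat > h.py <<'E'
import numpy as np, cv2
from bench import bot
def ray(c,uv):
    uv=np.atleast_2d(np.asarray(uv,float))
    d=np.stack([(uv[:,0]-c['cx'])/c['fx'],(uv[:,1]-c['cy'])/c['fy']],1)
    p=d.copy()
    for _ in range(20): p=d/(1+c['k1']*(p**2).sum(1,keepdims=True))
    v=np.stack([p[:,0],-p[:,1],-np.ones(len(p))],1)
    return v@np.array(c['attitude']).T
def toplane(c,uv,z):
    r=ray(c,uv);o=np.array(c['position'])
    return o+r*((z-o[2])/r[:,2])[:,None]
E
python3 - <<'E'
from h import *
for n in ['top','scene']:
    c=bot.calibration(n);print(n,c)
    p,d=bot.capture(n);cv2.imwrite(f'pics/{n}0.png',p);np.save(f'{n}0d.npy',d)
s=bot.get_state();print(s['eef_pos'],s['tool_rot'],s['time_s'])
E
```

```text
top {'fx': 582.3541011079811, 'fy': 582.3541011079811, 'cx': 315.48282502187897, 'cy': 243.15139497959527, 'k1': -0.0688216759744772, 'position': array([ 0.32883038, -0.00708626,  1.77610712]), 'attitude': array([[ 0.02506437,  0.99670115, -0.07719194],
       [-0.99967929,  0.02470989, -0.00554403],
       [-0.00361834,  0.07730614,  0.99700084]])}
scene {'fx': 444.32042342095946, 'fy': 444.32042342095946, 'cx': 322.6872963417166, 'cy': 237.46023903012318, 'k1': 0.014932916077446168, 'position': array([1.27199651, 0.35196686, 1.26032135]), 'attitude': array([[-0.3850336 , -0.75118321,  0.536165  ],
       [ 0.92289001, -0.31035873,  0.22792871],
       [-0.00481273,  0.58258153,  0.81275802]])}
[0.22678837 0.63532918 0.20484477] [[-9.41817203e-01  3.36125374e-01 -2.97534010e-04]
 [ 3.36125491e-01  9.41816531e-01 -1.13005921e-03]
 [-9.96191254e-05 -1.16431797e-03 -9.99999317e-01]] 0.1
```

View pics/top0.png

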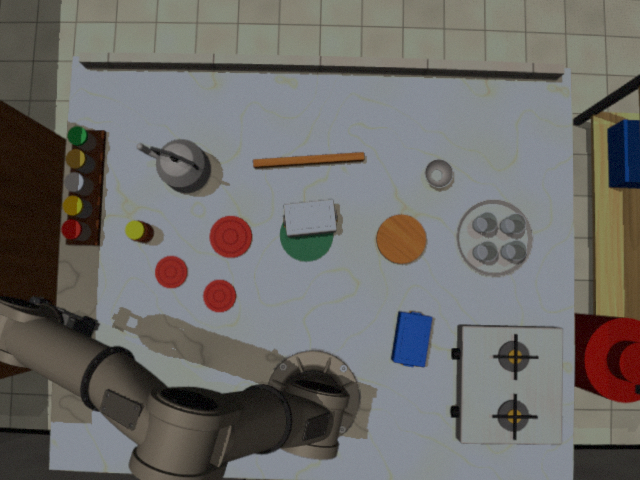

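View pics/scene0.png

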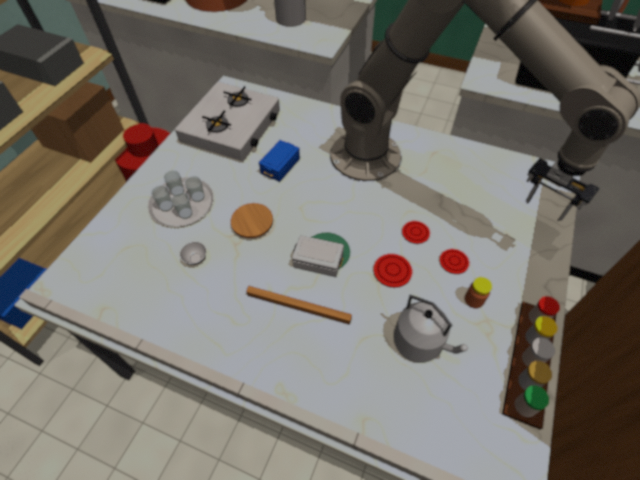

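The top view shows the steel dabba at (311,217) over the green inlay (306,240), with the strip at (309,160) and the chakla at (401,239).
- **Pot holder candidates:** red discs at (231,236) (large), (171,272) and (219,296) (both small), plus the red cap at (72,229) and the red stool at (615,358). By size I choose (231,236).
- **Dabba candidates:** steel box at (311,217) and blue box at (412,338). I choose the steel one.

```bash
cat > m.py <<'E'
from h import *
def comps(m,amin):
    n,l,s,ce=cv2.connectedComponentsWithStats(m.astype(np.uint8))
    return [(l==i) for i in range(1,n) if s[i,4]>amin]
def masks(p):
    hsv=cv2.cvtColor(p,cv2.COLOR_BGR2HSV).astype(int);H,S,V=hsv[...,0],hsv[...,1],hsv[...,2]
    return dict(red=((H<6)|(H>172))&(S>150)&(V>70),green=(H>60)&(H<95)&(S>110),
      wood=(H>6)&(H<20)&(S>120))
def outline(m):
    c,_=cv2.findContours(m.astype(np.uint8),cv2.RETR_EXTERNAL,cv2.CHAIN_APPROX_NONE)
    return max(c,key=cv2.contourArea)[:,0,:].astype(float)
def disc(c,m,z):
    w=toplane(c,outline(m),z)[:,:2].astype(np.float32)
    (x,y),r=cv2.minEnclosingCircle(w);return round(x,4),round(y,4),round(2*r,4)
E
python3 - <<'E'
from m import *
c=bot.calibration('top');p=cv2.imread('pics/top0.png')
M=masks(p)
for m in comps(M['red'],150):print('red',np.argwhere(m).mean(0)[::-1].round(),disc(c,m,.010))
for m in comps(M['green'],250):
    print('green',np.argwhere(m).mean(0)[::-1].round(),disc(c,m,0))
    o=outline(m);w=toplane(c,o,0)[:,:2]
    cx=np.array([disc(c,m,0)[:2]])
    # arc fit: keep points on lower (robot) side
    u=w[w[:,0]<w[:,0].max()-.06]
    A=np.c_[2*u,np.ones(len(u))];s=np.linalg.lstsq(A,(u**2).sum(1),rcond=None)[0];print(' arcfit',s[:2],np.sqrt(s[2]+s[0]**2+s[1]**2))
for m in comps(M['wood'],300):
    print('wood',np.argwhere(m).mean(0)[::-1].round(),disc(c,m,.034))
    w=toplane(c,outline(m),.035)[:,:2].astype(np.float32);print(cv2.minAreaRect(w))
hsv=cv2.cvtColor(p,cv2.COLOR_BGR2HSV)
print(hsv[217,285:345:4].tolist());print(hsv[190:245:4,311].tolist())
cv2.imwrite('pics/crop0.png',cv2.resize(p[140:280,200:440],None,fx=3.3,fy=3.3,interpolation=cv2.INTER_CUBIC))
E
```

```text
red [231. 236.] (0.4805, 0.2621, 0.127)
red [ 71. 229.] (0.4912, 0.7597, 0.0613)
red [171. 272.] (0.3672, 0.4412, 0.0962)
red [219. 296.] (0.2988, 0.2901, 0.0962)
red [614. 359.] (0.1313, -0.9503, 0.2581)
green [ 77. 136.] (0.7866, 0.7616, 0.0657)
 arcfit [0. 0.] 0.0
green [306. 245.] (0.4917, 0.0319, 0.1586)
 arcfit [0.49325738 0.03189252] 0.07823690726182693
wood [ 29. 206.] (0.5736, 0.8961, 0.6658)
((0.5748493671417236, 0.8767908215522766), (0.6423666477203369, 0.2106364518404007), 4.2674665451049805)
wood [ 93. 192.] (0.6191, 0.7094, 0.3614)
((0.6188064813613892, 0.7105536460876465), (0.10191850364208221, 0.3513188064098358), 89.92450714111328)
wood [308. 160.] (0.7259, 0.0319, 0.3357)
((0.7165253758430481, 0.03105349838733673), (0.026553330942988396, 0.33530932664871216), 5.245273590087891)
wood [632. 253.] (0.4554, -0.9556, 0.4067)
((0.4575985074043274, -0.9552606344223022), (0.091643325984478, 0.4004495143890381), 85.20769500732422)
wood [401. 239.] (0.4833, -0.2536, 0.1478)
((0.48278334736824036, -0.2539638578891754), (0.14487625658512115, 0.14460697770118713), 0.9657398462295532)
[[75, 4, 132], [107, 24, 148], [108, 26, 149], [107, 28, 147], [105, 21, 146], [110, 25, 151], [107, 24, 146], [105, 24, 148], [108, 21, 148], [107, 24, 149], [108, 23, 147], [108, 17, 147], [106, 25, 152], [25, 44, 69], [20, 37, 103]]
[[104, 23, 147], [101, 14, 143], [100, 16, 142], [114, 17, 146], [108, 23, 132], [108, 23, 147], [110, 26, 148], [114, 24, 151], [110, 25, 150], [108, 21, 146], [112, 19, 146], [68, 26, 39], [73, 118, 84], [71, 126, 85]]
```

View pics/crop0.png

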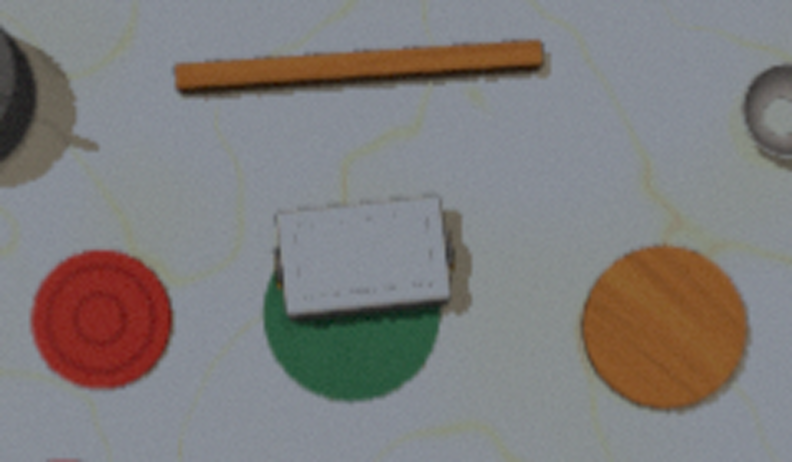

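The crop shows the steel dabba's lid with corners at crop (278,212), (438,196), (448,300), (288,317), the large red disc and the inlay partly covered. The choices are confirmed.

Run:
```python
from m import *
c=bot.calibration('top')
k=np.array([(278,212),(438,196),(448,300),(288,317)])/3.3+[200,140]-.35
w=toplane(c,k,.065)[:,:2];print(w.round(4),w.mean(0));
f=w[0]-w[1];n=w[3]-w[2]
print('y-axis ang',np.degrees(np.arctan2(*f[::-1])),np.degrees(np.arctan2(*n[::-1])),np.linalg.norm(f),np.linalg.norm(w[0]-w[3]))
s=np.array([(175,66),(543,41),(543,66),(178,91)])/3.3+[200,140]-.35
for z,i in((.035,(0,1)),(.035,(3,2))):
    q=toplane(c,s[list(i)],z)[:,:2];d=q[0]-q[1];print(q,np.degrees(np.arctan2(d[1],d[0])))
```

```text
[[ 0.5757  0.099 ]
 [ 0.5937 -0.0444]
 [ 0.5    -0.0554]
 [ 0.4812  0.0872]] [0.53767071 0.02160369]
y-axis ang 97.16196934027664 97.50722956746256 0.14447932388017581 0.09518186324411389
[[ 0.7134719   0.19987366]
 [ 0.74504654 -0.13854791]] 95.33024946798359
[[ 0.69014917  0.196279  ]
 [ 0.72160949 -0.1389435 ]] 95.36145255846931
```

Request:
carry_out(travel=[[-2.16,-2.54,0],[-2.16,-2.54,0],[-2.16,-2.54,0],[-2.16,-2.54,0],[-2.16,-2.54,0],[-2.16,-2.54,0],[-2.16,-2.54,0],[-2.16,-2.54,0],[-2.16,-2.54,0],[-2.16,-2.54,0]], rotation=[[0,0,0],[0,0,0],[0,0,0],[0,0,0],[0,0,0],[0,0,0],[0,0,0],[0,0,0],[0,0,0],[0,0,0]], hand=9.4)

```text
time_s: 0.93
eef_pos: [0.3451, 0.3222, 0.2053]
tool_rot: [[-0.942, 0.336, -0.0], [0.336, 0.942, -0.0], [0.0, -0.0, -1.0]]
contact_force: [1.8, -0.2, 0.1]
opening: 0.094
grip_force: 0.0
```

Request:
carry_out(travel=[[-2.16,-2.54,0],[-2.16,-2.54,0],[-2.16,-2.54,0],[-2.16,-2.54,0],[-2.16,-2.54,0],[-2.16,-2.54,0],[-2.16,-2.54,0],[-2.16,-2.54,0],[-2.16,-2.54,0],[-2.16,-2.54,0]], rotation=[[0,0,0],[0,0,0],[0,0,0],[0,0,0],[0,0,0],[0,0,0],[0,0,0],[0,0,0],[0,0,0],[0,0,0]])

```text
time_s: 1.77
eef_pos: [0.4631, 0.0104, 0.2055]
tool_rot: [[-0.942, 0.336, 0.0], [0.336, 0.942, 0.0], [-0.0, 0.0, -1.0]]
contact_force: [1.8, 0.8, 1.2]
opening: 0.0941
grip_force: 0.0
```

Request:
carry_out(travel=[[0,0,0],[0,0,0],[0,0,0],[0,0,0],[0,0,0],[0,0,0],[0,0,0]], rotation=[[0,0,-0.094],[0,0,-0.094],[0,0,-0.094],[0,0,-0.094],[0,0,-0.094],[0,0,0],[0,0,0]])

```text
time_s: 2.35
eef_pos: [0.4628, 0.012, 0.2054]
tool_rot: [[-0.992, -0.124, -0.0], [-0.124, 0.992, -0.0], [0.0, -0.0, -1.0]]
contact_force: [-0.8, -0.3, 0.2]
opening: 0.0936
grip_force: 0.0
```

Request:
carry_out(travel=[[0.5,0,1.8],[0,0,1.8],[0,0,1.8],[0,0,1.8],[0,0,1.8],[0,0,1.8],[0,0,1.8],[0,0,1.8],[0,0,1.8],[0,0,1.8]], rotation=[[0,0,0],[0,0,0],[0,0,0],[0,0,0],[0,0,0],[0,0,0],[0,0,0],[0,0,0],[0,0,0],[0,0,0]])

```text
time_s: 3.18
eef_pos: [0.458, 0.0114, 0.0246]
tool_rot: [[-0.992, -0.123, -0.0], [-0.123, 0.992, -0.0], [0.0, -0.0, -1.0]]
contact_force: [0.7, -0.1, -0.6]
opening: 0.0938
grip_force: 0.0
```

Run:
```python
from h import *
for n in ['wrist','scene']:
    p,d=bot.capture(n);cv2.imwrite(f'pics/{n}1.png',p)
a=cv2.imread('pics/wrist1.png');b=cv2.imread('pics/scene1.png')[180:340,220:430]
b=cv2.resize(b,(480,366))
o=np.zeros((366,800,3),np.uint8);o[:240,:320]=cv2.resize(a,(320,240));o[:,320:]=b
cv2.imwrite('pics/v1.png',o);print(bot.get_state()['eef_pos'],bot.get_state()['contact_force'])
```

```text
[0.4564883  0.01107647 0.0236003 ] [-0.25455486  0.17589702  2.1771864 ]
```

View pics/v1.png

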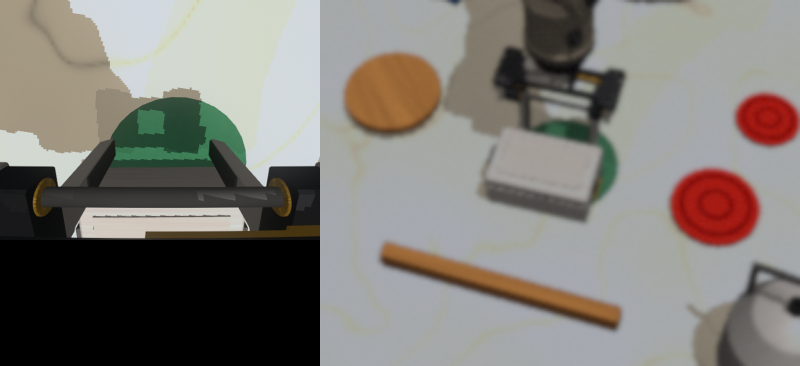

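The fingers stand centred behind the near long side of the dabba (scene part at about (545,150)) and are clear of it. I'll turn to the strip's angle and push.

Request:
carry_out(travel=[[-0.5,0,0],[-1,0,0],[-1.2,0,0],[-1.2,0,0],[-1.2,0,0],[-1.2,0,0],[-1.2,0,0],[-1.2,0,0],[-1.2,0,0],[-1,0,0]], rotation=[[0,0,0.031],[0,0,0],[0,0,0],[0,0,0],[0,0,0],[0,0,0],[0,0,0],[0,0,0],[0,0,0],[0,0,0]])

```text
time_s: 4.12
eef_pos: [0.5682, 0.0224, 0.0267]
tool_rot: [[-0.995, -0.095, 0.001], [-0.095, 0.995, 0.0], [-0.001, 0.0, -1.0]]
contact_force: [-5.5, -0.7, 3.7]
opening: 0.0939
grip_force: 3.0
```

Run:
```python
from h import *
print(bot.get_state()['eef_pos'])
p,d=bot.capture('top');cv2.imwrite('pics/t2.png',cv2.resize(p[140:280,240:400],(800,700),interpolation=cv2.INTER_CUBIC)[:600])
```

```text
[0.5681683  0.02239512 0.02666098]
```

View pics/t2.png

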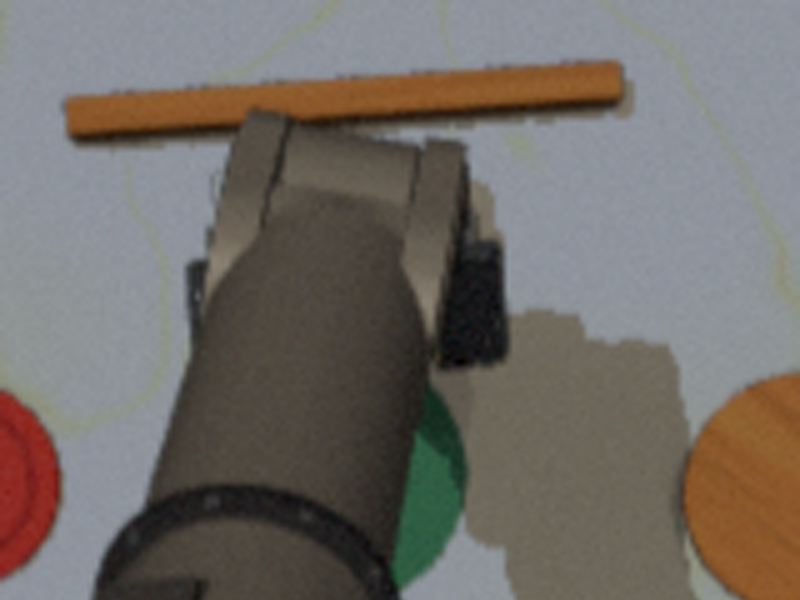

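The arm hides the dabba in this view. I'll go on slowly and watch the force.

Request:
carry_out(travel=[[-0.5,0,0],[-0.5,0,0],[-0.5,0,0],[-0.5,0,0],[-0.5,0,0],[-0.4,0,0],[0,0,0]], rotation=[[0,0,0],[0,0,0],[0,0,0],[0,0,0],[0,0,0],[0,0,0],[0,0,0]])

```text
time_s: 4.75
eef_pos: [0.596, 0.0249, 0.0259]
tool_rot: [[-0.995, -0.096, 0.001], [-0.096, 0.995, -0.0], [-0.001, -0.0, -1.0]]
contact_force: [-0.9, 0.6, 0.3]
opening: 0.0938
grip_force: 0.0
```

Request:
carry_out(travel=[[-0.2,0,0],[-0.2,0,0],[-0.2,0,0]], rotation=[[0,0,0],[0,0,0],[0,0,0]])

```text
time_s: 5.0
eef_pos: [0.6007, 0.0253, 0.0256]
tool_rot: [[-0.995, -0.096, -0.001], [-0.096, 0.995, 0.0], [0.001, 0.0, -1.0]]
contact_force: [-6.9, -1.1, 5.0]
opening: 0.0942
grip_force: 3.3
```

Request:
carry_out(travel=[[-0.2,0,0],[-0.2,0,0]], rotation=[[0,0,0],[0,0,0]])

```text
time_s: 5.17
eef_pos: [0.6017, 0.0254, 0.0252]
tool_rot: [[-0.995, -0.095, -0.007], [-0.095, 0.995, 0.0], [0.007, 0.001, -1.0]]
contact_force: [-33.7, -0.8, 26.7]
opening: 0.0941
grip_force: 16.5
```

Request:
carry_out(travel=[[-0.15,0,0],[-0.15,0,0]], rotation=[[0,0,0],[0,0,0]])

```text
time_s: 5.33
eef_pos: [0.6017, 0.0255, 0.0248]
tool_rot: [[-0.995, -0.095, -0.012], [-0.095, 0.996, 0.001], [0.012, 0.002, -1.0]]
contact_force: [-50.6, -1.0, 43.8]
opening: 0.0938
grip_force: 25.0
```

Firm contact with the strip. I'll back off, lift and look.

Request:
carry_out(travel=[[0.4,0,0],[0.4,0,0],[1,0,0],[2,0,0],[2,0,0],[0,0,-3],[0,0,-4],[0,0,-4],[0,0,-4],[0,0,0]], rotation=[[0,0,0],[0,0,0],[0,0,0],[0,0,0],[0,0,0],[0,0,0],[0,0,0],[0,0,0],[0,0,0],[0,0,0]])

```text
time_s: 6.17
eef_pos: [0.5537, 0.0203, 0.1825]
tool_rot: [[-0.995, -0.095, 0.01], [-0.095, 0.995, 0.003], [-0.01, 0.002, -1.0]]
contact_force: [1.0, 0.5, 1.3]
opening: 0.0938
grip_force: 0.0
```

Request:
carry_out(travel=[[0,3.3,0],[0,3.3,0],[0,3.3,0],[0,3.3,0],[0,3.3,0],[0,3.3,0],[0,3.3,0],[0,3.3,0],[0,3.3,0],[0,3.3,0]], rotation=[[0,0,0],[0,0,0],[0,0,0],[0,0,0],[0,0,0],[0,0,0],[0,0,0],[0,0,0],[0,0,0],[0,0,0]])

```text
time_s: 7.0
eef_pos: [0.5183, 0.3505, 0.1756]
tool_rot: [[-0.995, -0.096, 0.001], [-0.096, 0.995, 0.001], [-0.001, 0.001, -1.0]]
contact_force: [0.9, -0.0, 0.2]
opening: 0.0937
grip_force: 0.0
```

Run:
```python
from m import *
print(bot.get_state()['eef_pos'])
c=bot.calibration('top');p,d=bot.capture('top');cv2.imwrite('pics/top3.png',p)
cv2.imwrite('pics/t3.png',cv2.resize(p[130:290,200:440],(800,533),interpolation=cv2.INTER_CUBIC))
M=masks(p)
for m in comps(M['red'],150)+comps(M['green'],250)+comps(M['wood'],300):
    q=np.argwhere(m).mean(0)[::-1].round()
    if 200<q[0]<440: print(q,disc(c,m,.010),disc(c,m,0))
p,d=bot.capture('scene');cv2.imwrite('pics/scene3.png',p)
```

```text
[0.51833399 0.35051397 0.17559213]
[231. 236.] (0.4802, 0.263, 0.1278) (0.4811, 0.2645, 0.1285)
[229. 293.] (0.3042, 0.2806, 0.0915) (0.304, 0.2822, 0.092)
[306. 234.] (0.4915, 0.0319, 0.1581) (0.4924, 0.0321, 0.159)
[309. 159.] (0.7298, 0.0324, 0.3405) (0.7321, 0.0326, 0.3425)
[401. 239.] (0.4854, -0.257, 0.1498) (0.4863, -0.2584, 0.1507)
```

View pics/t3.png

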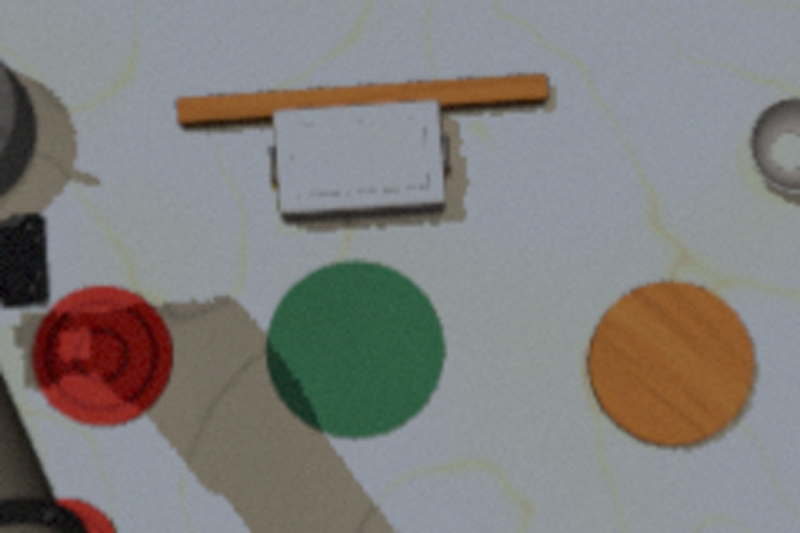

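The top crop shows the dabba flat against the strip (crop rows 100 to 210), with the inlay at (355,349) and the disc at (103,355), both uncovered.

Request:
carry_out(travel=[[1.5,0,0],[1.5,0,0],[1.3,0.1,0],[0,0,0]], rotation=[[0,0,0],[0,0,0],[0,0,0],[0,0,0]])

```text
time_s: 7.43
eef_pos: [0.4737, 0.3458, 0.1755]
tool_rot: [[-0.995, -0.097, -0.001], [-0.097, 0.995, 0.001], [0.001, 0.001, -1.0]]
contact_force: [0.6, -0.2, 0.2]
opening: 0.0938
grip_force: 0.0
```

Run:
```python
from h import *
s=bot.get_state();print(s['eef_pos'],np.round(s['joints'],1))
```

```text
[0.47373677 0.34576077 0.17551327] [-60.7  18.7  22.7 106.5  -8.6  56.5  61.3]
```

Request:
carry_out(travel=[[0,0,0],[0,0,0],[0,0,0],[0,0,0],[0,0,0],[0,0,0],[0,0,0],[0,0,0],[0,0,0],[0,0,0]], rotation=[[0,0,0.1],[0,0,0.1],[0,0,0.1],[0,0,0.1],[0,0,0.1],[0,0,0.1],[0,0,0.1],[0,0,0.1],[0,0,0.1],[0,0,0.1]])

```text
time_s: 8.27
eef_pos: [0.4764, 0.3456, 0.1757]
tool_rot: [[-0.614, 0.789, 0.001], [0.789, 0.614, 0.001], [0.0, 0.001, -1.0]]
contact_force: [0.4, 0.5, -0.4]
opening: 0.0943
grip_force: 0.0
```

Request:
carry_out(travel=[[0,0,0],[0,0,0],[0,0,0],[0,0,0],[0,0,0],[0,0,0],[0,0,0],[0,0,0]], rotation=[[0,0,0.1],[0,0,0.1],[0,0,0.1],[0,0,0.1],[0,0,0.1],[0,0,0.114],[0,0,0],[0,0,0]])

```text
time_s: 8.93
eef_pos: [0.4762, 0.3458, 0.1755]
tool_rot: [[-0.056, 0.998, 0.0], [0.998, 0.056, -0.0], [-0.0, 0.0, -1.0]]
contact_force: [1.1, 0.6, 0.2]
opening: 0.094
grip_force: 0.0
```

Request:
carry_out(travel=[[0,0,2],[0,0,2],[0,0,2],[0,0,2],[0,0,2],[0,0,2],[0,0,2],[0,0,1.5],[0,0,0.5],[0,0,0]], rotation=[[0,0,0],[0,0,0],[0,0,0],[0,0,0],[0,0,0],[0,0,0],[0,0,0],[0,0,0],[0,0,0],[0,0,0]])

```text
time_s: 9.77
eef_pos: [0.4757, 0.3452, 0.0146]
tool_rot: [[-0.055, 0.998, -0.001], [0.998, 0.055, -0.001], [-0.001, -0.001, -1.0]]
contact_force: [-0.3, -0.3, 0.1]
opening: 0.0939
grip_force: 0.0
```

Request:
carry_out(travel=[[0,0,0.5],[0,0,0.4],[0,0,0],[0,0,0]], rotation=[[0,0,0],[0,0,0],[0,0,0],[0,0,0]])

```text
time_s: 10.1
eef_pos: [0.4761, 0.346, 0.0069]
tool_rot: [[-0.053, 0.999, 0.0], [0.999, 0.053, 0.0], [0.0, 0.0, -1.0]]
contact_force: [-0.7, -0.7, -0.4]
opening: 0.0941
grip_force: 0.0
```

Run:
```python
from m import *
print(bot.get_state()['eef_pos'],bot.get_state()['contact_force'])
p,d=bot.capture('scene');c=bot.calibration('scene')
for m in comps(masks(p)['red'],150):print(np.argwhere(m).mean(0)[::-1].round(),disc(c,m,.01))
cv2.imwrite('pics/s4.png',cv2.resize(p[190:370,340:580],(800,600),interpolation=cv2.INTER_CUBIC))
```

```text
[0.47609621 0.34602669 0.00685386] [-0.6664151  -0.65490124 -0.35442146]
[139. 145.] (0.3115, -0.8743, 0.2792)
[410. 230.] (0.3012, 0.286, 0.0907)
[454. 261.] (0.3686, 0.4408, 0.0937)
[392. 270.] (0.48, 0.2646, 0.1265)
[548. 306.] (0.4198, 0.7488, 0.066)
```

View pics/s4.png

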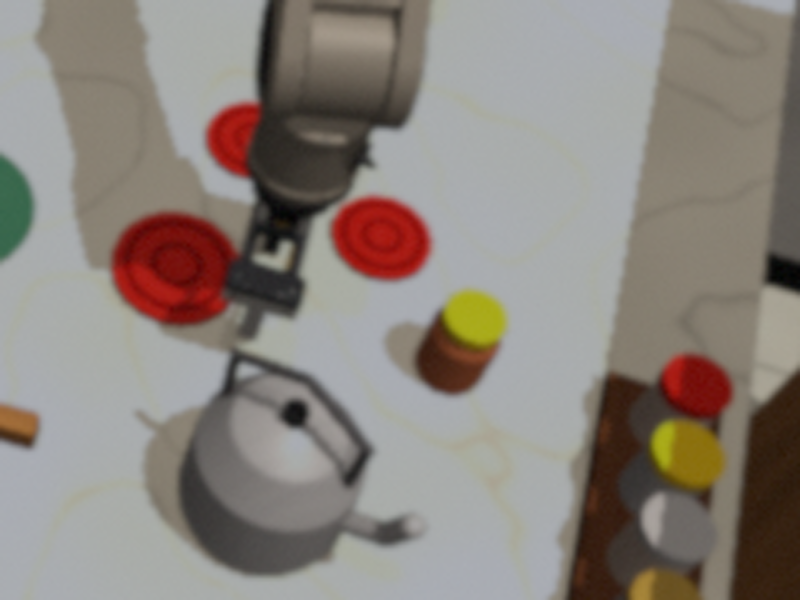

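The scene crop shows the fingers standing beyond the disc at (250,320), clear of kettle (270,470) and jar (460,340). Pushing now.

Request:
carry_out(travel=[[-0.6,0,0.15],[-1.0,0,0],[-1.0,0,0],[-0.6,0,0],[-0.6,0,0],[-0.8,0,0],[-1.0,0,0],[-1.0,0,0],[-1.0,0,0],[-1.0,0,0]], rotation=[[0,0,0],[0,0,0],[0,0,0],[0,0,0],[0,0,0],[0,0,0],[0,0,0],[0,0,0],[0,0,0],[0,0,0]])

```text
time_s: 10.98
eef_pos: [0.4806, 0.2588, 0.005]
tool_rot: [[-0.053, 0.999, 0.0], [0.999, 0.053, -0.0], [-0.0, 0.0, -1.0]]
contact_force: [-0.4, 1.6, 0.2]
opening: 0.0941
grip_force: 0.6
```

Request:
carry_out(travel=[[-1.0,0,0],[-1.0,0,0],[-1.0,0,0],[-1.0,0,0],[-1.0,0,0],[-1.0,0,0],[-1.0,0,0],[-1.0,0,0],[-0.6,0,0],[-0.3,0,0]], rotation=[[0,0,0],[0,0,0],[0,0,0],[0,0,0],[0,0,0],[0,0,0],[0,0,0],[0,0,0],[0,0,0],[0,0,0]])

```text
time_s: 11.82
eef_pos: [0.4853, 0.1698, 0.005]
tool_rot: [[-0.052, 0.999, -0.0], [0.999, 0.052, -0.0], [-0.0, -0.0, -1.0]]
contact_force: [-0.2, 1.8, 0.0]
opening: 0.0938
grip_force: 0.6
```

Run:
```python
from m import *
print(bot.get_state()['eef_pos'],bot.get_state()['contact_force'])
p,d=bot.capture('scene');c=bot.calibration('scene')
for m in comps(masks(p)['red'],150):print(np.argwhere(m).mean(0)[::-1].round(),disc(c,m,.01))
cv2.imwrite('pics/s5.png',cv2.resize(p[190:340,220:420],(800,600),interpolation=cv2.INTER_CUBIC))
```

```text
[0.48530349 0.16981497 0.00501406] [-0.15630206  1.75900563  0.03204388]
[139. 145.] (0.3115, -0.8743, 0.2792)
[415. 232.] (0.3004, 0.2902, 0.0937)
[344. 258.] (0.4915, 0.114, 0.1284)
[454. 261.] (0.3686, 0.4408, 0.0937)
[548. 306.] (0.4197, 0.7481, 0.0657)
```

View pics/s5.png

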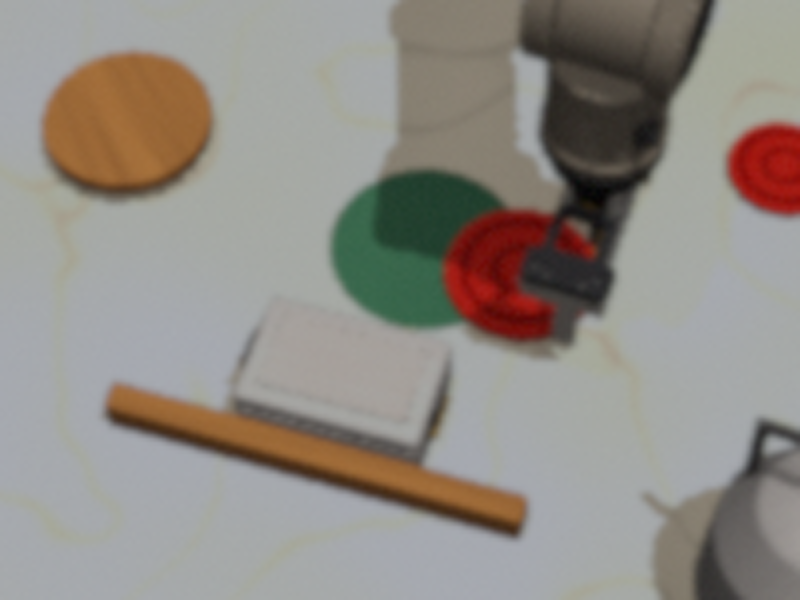

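The scene crop shows the disc (515,270) cradled flat and partly on the inlay, with the dabba still against the strip. About 8.3 cm remain.

Request:
carry_out(travel=[[-0.8,0,0],[-1.0,0,0],[-1.0,0,0],[-1.0,0,0],[-1.0,0,0],[-1.0,0,0],[-1.0,0,0],[-0.8,0,0],[-0.5,0,0],[-0.2,0,0]], rotation=[[0,0,0],[0,0,0],[0,0,0],[0,0,0],[0,0,0],[0,0,0],[0,0,0],[0,0,0],[0,0,0],[0,0,0]])

```text
time_s: 12.7
eef_pos: [0.4897, 0.0871, 0.005]
tool_rot: [[-0.052, 0.999, -0.0], [0.999, 0.052, -0.0], [-0.0, -0.0, -1.0]]
contact_force: [0.8, 1.4, -0.3]
opening: 0.0943
grip_force: 0.5
```

Request:
carry_out(travel=[[0,0,0],[0,0,0],[1,0,0],[2,0,0],[3,0,0],[3,0,0],[0,0,-2],[0,0,-4],[0,0,-4],[0,0,-4]], rotation=[[0,0,0],[0,0,0],[0,0,0],[0,0,0],[0,0,0],[0,0,0],[0,0,0],[0,0,0],[0,0,0],[0,0,0]])

```text
time_s: 13.53
eef_pos: [0.4841, 0.1788, 0.1463]
tool_rot: [[-0.054, 0.999, -0.001], [0.999, 0.054, -0.002], [-0.001, -0.001, -1.0]]
contact_force: [0.1, 1.0, 0.8]
opening: 0.094
grip_force: 0.0
```

Request:
carry_out(travel=[[3,0,0],[3,0,0],[3,0,0],[3,0,0],[0,0,0],[0,0,0]], rotation=[[0,0,0],[0,0,0],[0,0,0],[0,0,0],[0,0,0],[0,0,0]])

```text
time_s: 14.03
eef_pos: [0.4775, 0.3004, 0.1446]
tool_rot: [[-0.057, 0.998, -0.0], [0.998, 0.057, -0.001], [-0.001, -0.0, -1.0]]
contact_force: [0.1, -1.4, 0.2]
opening: 0.0944
grip_force: 0.0
```

Run:
```python
from m import *
print(bot.get_state()['eef_pos'],bot.get_state()['contact_force'])
for n in('top','scene'):
    p,d=bot.capture(n);c=bot.calibration(n);M=masks(p)
    for m in comps(M['red'],150):print(np.argwhere(m).mean(0)[::-1].round(),disc(c,m,.01))
    g=max(comps(M['green']|M['red'],800),key=lambda m:m[200:300,270:390].sum());print('ring',disc(c,g,0))
    if n=='top':cv2.imwrite('pics/t6.png',cv2.resize(p[130:290,200:440],(800,533),interpolation=cv2.INTER_CUBIC))
```

```text
[0.47745631 0.30038825 0.14460523] [ 0.05069537 -1.39316789  0.22296379]
[305. 234.] (0.4939, 0.0353, 0.1289)
[ 71. 229.] (0.4913, 0.7598, 0.0616)
[226. 294.] (0.3011, 0.2835, 0.0951)
[614. 359.] (0.1316, -0.9506, 0.2586)
ring (0.4923, 0.0319, 0.1586)
[139. 145.] (0.3115, -0.8743, 0.2792)
[327. 251.] (0.4934, 0.0362, 0.1298)
[454. 261.] (0.3686, 0.4408, 0.0937)
[548. 306.] (0.4198, 0.7488, 0.066)
ring (0.4872, 0.0336, 0.1309)
```

View pics/t6.png

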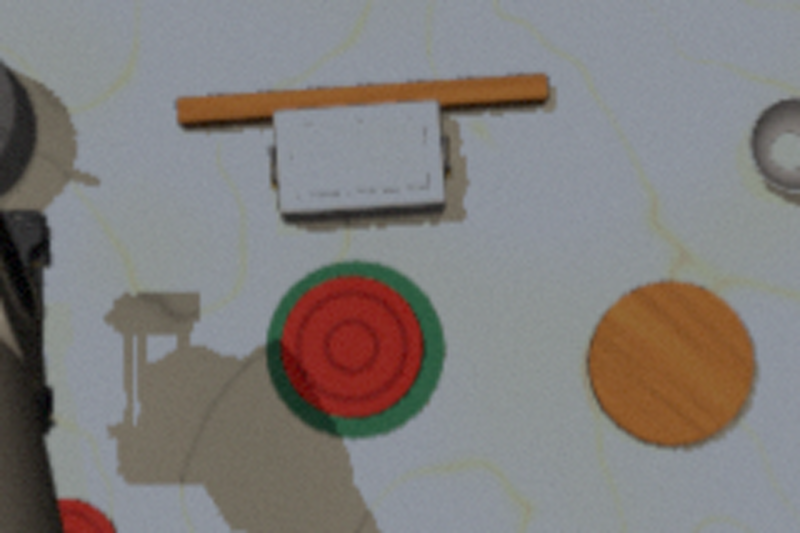

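The top crop shows the disc (352,347) wholly on the inlay (355,349), about 4 mm off centre. The dabba is flat against the strip and the arm is clear, so I'm handing in.

```bash
python3 -c "
from bench import bot
print(bot.job_done())"
```

```text
the job is handed in; nothing more can be done
None
```

The job is handed in: in the last top picture the dabba is flat against the strip, the red pot holder is wholly on the green inlay (about 4 mm off centre) and the arm is clear; the hand-in returned no verdict.

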